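# Register a flap wheel in the gluing jig

### The job

Lift the green hinged cover of the gluing jig right open until it leans back on its stop and stays there. Then slide the wheel with the blue hub along the bench into the jig, without picking it up or tipping it, until its rim touches both the back stop and the side stop. Leave the cover open, and leave the red-hubbed wheel, the glue bottle and the brush where they are.

Things in the scene. Friction and masses are not known exactly. Their poses are not given: they have to be found in the camera images.
- jig: Fixed gluing jig: an L of two aluminium stops on the bench, no base plate. Origin on the bench, z up. Back stop: bar 180 mm long (y -85 to 95 mm), 55 mm tall, inner face at x = +80 mm. Side stop: bar 130 mm long (x -50 to 80 mm), 30 mm tall, inner face at y = +75 mm. Its -x side (entrance, roughly towards world +y) and -y side are open. Feet under 9 mm tall lie outside the stops.
- seat (a point): Point on the bench, at (20, 15, 0) mm in the jig frame, where the wheel's origin lies when its rim touches both stops; axes as the jig's (x towards the back stop, y towards the side stop).
- cover (a joint): Hinge of the green cover: 0 closed (level), grows as it is lifted, 1.9 rad leaning back on its stop. Below about 1.55 rad it falls shut, beyond it falls open. Cover: flat plate 170 mm from hinge to front edge, 180 mm wide, 6 mm thick, with a 30 mm lip hanging from its front edge; 0.35 kg.
- cover_hinge (a point): Middle of the hinge line, 63 mm above the bench over the back stop; the hinge runs along the jig's y.
- cover_bar (a point): Middle of the steel handle bar of the cover: round, 10 mm thick, 110 mm long, parallel to the hinge and 220 mm from it, in the plane of the cover, 50 mm beyond its front edge (free gap of 45 mm between bar and edge). 63 mm above the bench when closed.
- wheel: The flap wheel to load: a disc 120 mm in diameter and 42 mm tall with a pale yellow rim and a BLUE ribbed hub (hub rises 6 mm higher), lying flat, 0.35 kg. Origin at the centre of its underside, z up.
- glued_wheel: A wheel of the same size with a RED hub, already glued; stays where it is. Origin at the centre of its underside.
- glue: White glue bottle with a red cap, 56 mm in diameter, 150 mm tall, standing; stays where it is. Origin at the centre of its underside.
- brush: Hand brush lying on the bench; stays where it is. Origin at the middle of its underside.
There are look-alikes about, which are no part of the job. What is shaped like the wheel but pink or turquoise is not meant.

How it is judged:
By the outcome, as a careful person would: the job done as asked, in the order asked, and still so for the second after the job is handed in, with the robot touching nothing.
It also fails if it takes over 70 s, if anything falls off the work surface, if the arm or the gripper's body presses on something with over 40 N, if the wrist force passes 120 N, or if a joint passes its speed limit or range.

### The arm

A 7-joint arm with a two-finger parallel gripper is mounted at the origin on the work surface. World frame = base frame: x ahead of the robot, y to its left, z up, the work surface at z = 0. Lengths are in m, angles in rad, forces in N, time in s.
With the tool pointing down it reaches from about 0.35 to 0.9 m from the base axis. Payload 8.1 kg.
Tool frame: the origin (TCP) lies on the centre line of the jaws, within the pads' length; the fingertips stand 11 mm ahead of it and the grasp point (between the pads) lies 8 mm behind it; z points along the fingers, y is the direction in which the jaws open and shut (so a half turn about z gives the same grasp; the last joint's range is limited). The gripper opens to 85 mm and grips with 20 to 120 N. Pads are 22 mm wide; open, the fingers measure 114 mm over their backs; the gripper's body (76 mm by 85 mm) begins 54 mm behind the grasp point. The pads swing forward as they close: fully open they stand 13 mm farther back than shut.
Start: joints at [1.047, 0.434, 0.025, 1.573, -0.012, 1.134, -0.075], TCP at [0.255, -0.57, 0.242] pointing down, gripper open.
Joint ranges: [-2.62, 2.62], [-0.44, 2.09], [-1.27, 1.32], [0.08, 2.57], [-1.32, 4.46], [0.12, 2], [-2.74, 2.74]. Speed limits (rad/s): [2.22, 2.22, 3.01, 3.01, 3.14, 3.14, 3.14].

### API

Orientations are given as [roll, pitch, yaw] about the fixed x, y, z axes, in that order (R = Rz(yaw) Ry(pitch) Rx(roll)).
In Python, from station import telemetry, camera, calibration, manip, spotter gives the robot as it stands.
- The arm moves only by the tool carry_out, never from a script. Its arguments are lists of equal length, an entry for each row: "delta_pos": the shift along the tool's x, y, z in units of 25 mm (1.0 is 25 mm), a list of three; "spin": the turn about the tool's z in rad; "hand": the gripper's target within -1 to 1 (shut at 1, half-way at 0, fully open at -1). A call has 1 to 5 rows; each row shifts and turns the commanded pose from where the row before left it, along the tool's axes as they then stand; what a row does not reach is not made up. A row lasts 1/12 s, in which the tool goes at most 41.7 mm and 7.16 degrees, less where a joint would pass 70% of its speed; a pose out of reach is approached as far as the arm can. A call is refused whole if a number of a shift passes 1 or a number of a turn 0.125, either way. A call with a gripper value outside its range is refused whole. The fingers move at their own pace and stop on an object; the grip force is fixed at half the most. Time passes only in rows, so rows that do not move let the fingers close. It gives the time, the measured TCP pose, the force and the opening at its end, in the units of the state.
- telemetry.read_state(): the state, without advancing time (a new reading comes with each control period).
- camera(name): name is "scene" or "top" or "wrist"; returns (picture, depth): 400x640x3 uint8, red, green, blue; 400x640 float32, m along the optical axis (not along the pixel's ray), 0 where there is no reading.
- calibration(name): a dict with "fx", "fy", "cx", "cy" (pixels), "rvec" (rotation vector, rad) and "tvec" (3), from world to camera coordinates, as OpenCV has them. Camera axes: x right, y down, z forward; pixel columns grow to the right and rows downward; lengths in m; the calibration is good to about 2 mm. A picture is of the moment at which its call begins: read the wrist's pose just before it. calibration takes no time and is no camera call; for the wrist camera it gives the pose at the moment of the call.
- manip.job_done(): hands the job in, once; it reports no verdict.
Trained networks look in the newest picture that a camera, given by its name, has taken for a name from the list of things; names that differ only in an ending like _2 or _b are one class to them, and where a whole thing is asked for, a point or a joint stands for the part that bears it (a point fixed in the world has none). Each returns a list of dicts, best first, with "confidence" (0 to 1); they miss things now and then, are a little off and sometimes report something else, mostly with a low value. They report only what shows in the picture. A call takes as long as a camera call. They do not tell look-alikes from the thing itself.
- spotter.silhouettes(camera, name): "region" (400x640 bool, what is visible of it) and "point" ([column, row] in pixels, amid what is visible of it).
- spotter.mark_of(camera, name): "point" ([column, row] in pixels: a listed point, or the origin of a listed thing).
The state is a dict: "clock": time; "joint_pos": joint angles; "joint_velocities": joint speeds; "effort": joint torques, N m; "position": TCP position; "tcp_rot": TCP orientation; "contact_force": force on the tool from outside, world axes, zero at the start; "torque": the same for the moment, N m; "finger_gap": finger opening in m.
Only numpy, scipy, OpenCV 4.12 (cv2) and the standard library are available. Lean on these libraries where they do the work, as an engineer would, in place of code of your own. Each camera call takes 0.05 s, during which the arm holds its last target.

## Working session

There is one attempt and no reset: what is moved stays moved. The work goes in short steps, Python scripts to look and compute and a tool call to move; the robot and the scene stay as the last step left them, time stands still between calls to the robot, and variables do not carry over. Pictures are saved under pics/ and viewed, and the job is handed in when it is done.

Besides the shell and the picture viewer there is one more tool, called after "Call:" as name([rows], argument=value, ...), one row to a line, values as JSON. carry_out: Moves the arm, as the interface text tells. Its arguments: {"type":"object","properties":{"delta_pos":{"type":"array","items":{"type":"array","items":{"type":"number"}}},"spin":{"type":"array","items":{"type":"number"}},"hand":{"type":"array","items":{"type":"number"}}},"required":["delta_pos","spin","hand"]}

```bash
ls; mkdir -p pics; cat > h.py <<'E'
import numpy as np, cv2
from station import telemetry, camera, calibration, manip, spotter
def save(n,f):
    p,d=camera(n); cv2.imwrite('pics/'+f,p[:,:,::-1]); return p,d
def RT(n):
    c=calibration(n); R=cv2.Rodrigues(np.array(c['rvec'],float))[0]; return c,R,np.array(c['tvec'],float).ravel()
def back(n,uv,depth=None,z=None):
    c,R,t=RT(n); r=np.array([(uv[0]-c['cx'])/c['fx'],(uv[1]-c['cy'])/c['fy'],1.0])
    o=-R.T@t; d=R.T@r
    if depth is not None: return o+d*depth
    return o+d*(z-o[2])/d[2]
def proj(n,P):
    c,R,t=RT(n); q=(R@np.atleast_2d(P).T).T+t
    return np.c_[c['fx']*q[:,0]/q[:,2]+c['cx'],c['fy']*q[:,1]/q[:,2]+c['cy']]
E
python3 - <<'E'
from h import *
s=telemetry.read_state(); print(s['clock'],s['position'],s['tcp_rot'],s['finger_gap'])
for n in('scene','top'):
    p,d=save(n,n+'0.png'); np.save(n+'0d.npy',d)
    for k in ('wheel','glued_wheel','glue','brush','jig','cover'):
        try:
            for m in spotter.silhouettes(n,k)[:3]: print(n,k,m['confidence'],m['point'],m['region'].sum())
        except Exception as e: print(n,k,e)
    for k in ('seat','cover_hinge','cover_bar','wheel','jig'):
        for m in spotter.mark_of(n,k)[:2]: print(n,'mark',k,m['confidence'],m['point'])
print(telemetry.read_state()['clock'])
E
```

```text
pics
0.0 [ 0.25502322 -0.57005954  0.24152219] [-3.14001208e+00  1.66582665e-04  4.20697793e-01] 0.08559793325674607
scene wheel 0.72 [414.8, 221.8] 1627
scene wheel 0.59 [347.1, 237.6] 1847
scene wheel 0.56 [475.1, 252.0] 1989
scene glued_wheel 0.85 [287.6, 291.3] 2297
scene glue 0.94 [213.8, 229.8] 997
scene brush 0.79 [366.8, 350.4] 1444
scene jig 0.85 [232.4, 164.3] 3967
scene cover 0.77 [241.5, 158.6] 3068
scene mark cover_hinge 0.72 [220.4, 142.8]
scene mark cover_bar 0.56 [267.5, 180.3]
scene mark wheel 0.84 [469.6, 256.9]
scene mark wheel 0.65 [345.5, 242.1]
scene mark jig 0.78 [244.0, 173.3]
top wheel 0.82 [247.4, 288.9] 2026
top wheel 0.79 [193.9, 324.8] 2156
top wheel 0.76 [271.6, 218.3] 1860
top glued_wheel 0.8 [244.0, 142.5] 1840
top glue 0.88 [338.4, 99.7] 666
top glue 0.33 [423.1, 169.6] 6242
top brush 0.7 [173.1, 173.8] 956
top jig 0.72 [425.3, 170.0] 6173
top cover 0.55 [425.1, 170.9] 5359
top mark cover_hinge 0.7 [459.3, 161.6]
top mark cover_bar 0.93 [379.0, 182.8]
top mark wheel 0.91 [277.2, 222.4]
top mark wheel 0.9 [197.6, 320.8]
top mark jig 0.67 [418.2, 176.6]
1.2
```

View pics/scene0.png

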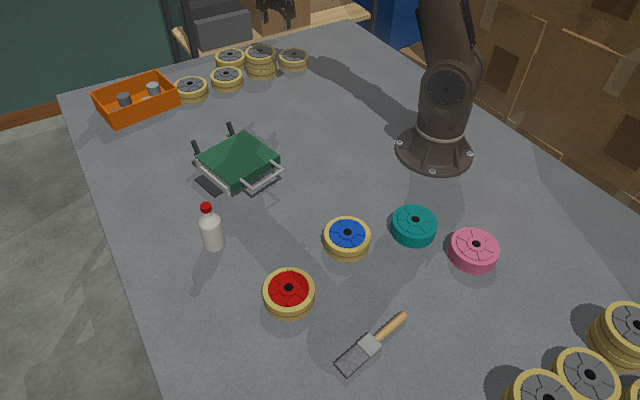

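View pics/top0.png

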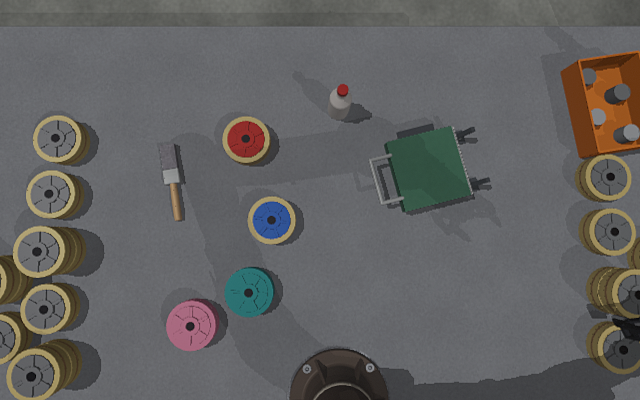

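The blue-hub wheel is at top (271,219) / scene (347,235). The closed green cover is at top (428,170), with its bar at the left end (379,182). The red wheel is at top (246,140) and the glue at (341,100). Next I'll fit the jig pose and the wheel position.

```bash
cat > fit.py <<'E'
from h import *
out={}
for n in('top','scene'):
    p=cv2.imread('pics/%s0.png'%n); d=np.load(n+'0d.npy'); hsv=cv2.cvtColor(p,cv2.COLOR_BGR2HSV)
    c,R,t=RT(n)
    vv,uu=np.mgrid[0:400,0:640]
    cam=np.stack([(uu-c['cx'])/c['fx']*d,(vv-c['cy'])/c['fy']*d,d],-1)
    W=(cam-t)@R
    # green plate
    m=(hsv[...,0]>65)&(hsv[...,0]<88)&(hsv[...,1]>80)&(d>0)&(W[...,2]>0.045)&(W[...,2]<0.09)&(W[...,1]<-0.1)
    m=cv2.morphologyEx(m.astype(np.uint8),cv2.MORPH_OPEN,np.ones((3,3)))>0
    P=W[m]; print(n,'green n',m.sum(),'z',np.percentile(P[:,2],[5,50,95]))
    q=P[P[:,2]>0.055]
    r=cv2.minAreaRect((q[:,:2]*1000).astype(np.float32)); print(r, cv2.boxPoints(r).round(0).tolist())
    # blue
    b=(hsv[...,0]>100)&(hsv[...,0]<125)&(hsv[...,1]>150)&(d>0)&(abs(W[...,2]-0.045)<0.02)
    nn,lab,st,ce=cv2.connectedComponentsWithStats(b.astype(np.uint8))
    i=1+np.argmax(st[1:,4]); Pb=W[lab==i]; print('blue',st[i],ce[i],Pb.mean(0),np.ptp(Pb,axis=0), cv2.minEnclosingCircle((Pb[:,:2]*1000).astype(np.float32)))
    ctr=Pb.mean(0)
    near=(np.hypot(W[...,0]-ctr[0],W[...,1]-ctr[1])<0.08)&(W[...,2]>0.034)&(W[...,2]<0.06)&(d>0)
    print('disc',cv2.minEnclosingCircle((W[near][:,:2]*1000).astype(np.float32)),np.median(W[near],axis=0))
    for name,mk in (('red',((hsv[...,0]<8)|(hsv[...,0]>172))&(hsv[...,1]>150)),):
        mk=mk&(d>0)&(abs(W[...,2]-0.045)<0.02); print(name,np.median(W[mk],axis=0))
    g=(W[...,2]>0.08)&(W[...,2]<0.17)&(W[...,0]>0.3)&(abs(W[...,1])<0.5)&(d>0)&(W[...,0]<0.8)
    if g.sum(): print('glue',np.median(W[g],axis=0),g.sum())
    # bar: steel grey near z .063 left of the plate
    bar=(W[...,2]>0.05)&(W[...,2]<0.08)&(hsv[...,1]<60)&(W[...,1]<-0.08)&(W[...,1]>-0.42)&(W[...,0]>0.3)&(W[...,0]<0.7)&(d>0)
    Q=W[bar]; print('bar',len(Q)); print(np.percentile(Q,[2,50,98],axis=0))
for n,uv,z in (('top',(459.3,161.6),.063),('top',(379,182.8),.066),('scene',(220.4,142.8),.063),('scene',(267.5,180.3),.063),('top',(418.2,176.6),0.)): print(n,uv,back(n,uv,z=z))
E
python3 fit.py
```

```text
top green n 4782 z [0.06319518 0.0660033  0.06885227]
((572.61669921875, -226.9080810546875), (178.95657348632812, 170.6956329345703), 13.762651443481445) [[465.0, -165.0], [506.0, -331.0], [680.0, -289.0], [639.0, -123.0]]
blue [253 202  37  37 991] [271.36932392 219.70030272] [0.44953512 0.16303788 0.04558319] [0.08990391 0.08985863 0.01278239] ((449.6812744140625, 163.40936279296875), 45.90312576293945)
disc ((448.6781921386719, 164.0902099609375), 59.9709587097168) [0.44843218 0.16391557 0.044041  ]
red [0.65465897 0.22682267 0.04530767]
glue [ 0.73156692 -0.00902077  0.10441663] 516
bar 635
[[ 0.48415687 -0.35617646  0.05270068]
 [ 0.55571457 -0.13722271  0.06612897]
 [ 0.66916087 -0.08263885  0.07616688]]
scene green n 2567 z [0.05632841 0.06656759 0.06947962]
((571.7583618164062, -226.9436798095703), (180.0603790283203, 178.87501525878906), 13.718801498413086) [[463.0, -161.0], [506.0, -335.0], [680.0, -292.0], [638.0, -119.0]]
blue [329 220  36  28 764] [346.7408377  233.33769634] [0.4506249  0.16706874 0.04674907] [0.09030479 0.09351653 0.01219171] ((449.42138671875, 164.93441772460938), 47.20490646362305)
disc ((446.9958190917969, 165.43011474609375), 61.89714050292969) [0.45258709 0.17068657 0.04501627]
red [0.65570775 0.23275475 0.04652872]
glue [0.74294068 0.00157068 0.1060296 ] 547
bar 398
[[ 0.48184746 -0.36029032  0.05220672]
 [ 0.54897109 -0.13094885  0.06694916]
 [ 0.67761811 -0.08220203  0.07839331]]
top (459.3, 161.6) [ 0.58864582 -0.30726899  0.063     ]
top (379, 182.8) [ 0.5367117  -0.10404711  0.066     ]
scene (220.4, 142.8) [ 0.59051118 -0.30860887  0.063     ]
scene (267.5, 180.3) [ 0.54215952 -0.09113726  0.063     ]
top (418.2, 176.6) [ 0.56130181 -0.22107464  0.        ]
```

```bash
cat >> h.py <<'E'
import json,os
YJ=np.radians(13.76)
H=np.array([592.8,-309.5])/1000
XJ=np.array([np.sin(YJ),-np.cos(YJ)]); YJV=np.array([np.cos(YJ),np.sin(YJ)])
def togo(target,yaw=None):
    """units of 25mm along tool axes at the yaw now"""
    s=telemetry.read_state(); from scipy.spatial.transform import Rotation as Ro
    R=Ro.from_euler('xyz',s['tcp_rot']).as_matrix()
    d=R.T@(np.array(target)-s['position'])/0.025
    print('t %.2f'%s['clock'],'pos',np.round(s['position'],4),'rot',np.round(s['tcp_rot'],3),'F',np.round(s['contact_force'],1),'gap %.3f'%s['finger_gap'])
    print('togo',np.round(d,2), 'spin' ,None if yaw is None else round(s['tcp_rot'][2]-yaw,3))
E
echo
```

Call:
carry_out([
  [0,0,0],
  [0,0,0],
], spin=[0.09,0.09], hand=[0,0])

```text
clock: 1.37
position: [0.2552, -0.5705, 0.2423]
tcp_rot: [3.142, -0.0, 0.237]
contact_force: [0.3, 0.7, -0.1]
finger_gap: 0.0641
```

```bash
python3 -c "
from h import *
b=H-0.22*XJ; print(b); togo([b[0],b[1],.055],.24)"
```

```text
[ 0.54047181 -0.09581387]
t 1.37 pos [ 0.2552 -0.5705  0.2423] rot [ 3.142 -0.     0.237] F [ 0.3  0.7 -0.1] gap 0.064
togo [ 15.55 -15.78   7.49] spin -0.003
```

Call:
carry_out([
  [0.9,-0.9,0],
  [0.9,-0.9,0],
  [0.9,-0.9,0],
  [0.9,-0.9,0],
  [0.9,-0.9,0],
], spin=[0,0,0,0,0], hand=[0,0,0,0,0])

```text
clock: 1.78
position: [0.3383, -0.4331, 0.2424]
tcp_rot: [3.141, -0.0, 0.241]
contact_force: [1.2, -0.3, 0.6]
finger_gap: 0.0427
```

Call:
carry_out([
  [0.9,-0.9,0],
  [0.9,-0.9,0],
  [0.9,-0.9,0],
  [0.9,-0.9,0],
  [0.9,-0.9,0],
], spin=[0,0,0,0,0], hand=[0,0,0,0,0])

```text
clock: 2.2
position: [0.4208, -0.297, 0.2426]
tcp_rot: [3.141, -0.0, 0.241]
contact_force: [-0.5, 0.4, 0.1]
finger_gap: 0.0426
```

Call:
carry_out([
  [0.9,-0.9,0],
  [0.9,-0.9,0],
  [0.9,-0.9,0],
  [0.9,-0.9,0],
  [0.9,-0.9,0],
], spin=[0,0,0,0,0], hand=[0,0,0,0,0])

```text
clock: 2.62
position: [0.5032, -0.1609, 0.2425]
tcp_rot: [3.141, -0.0, 0.241]
contact_force: [0.3, -0.4, 0.2]
finger_gap: 0.0427
```

```bash
python3 -c "
from h import *
b=H-0.22*XJ; togo([b[0],b[1],.055],.24)"
```

```text
t 2.62 pos [ 0.5032 -0.1609  0.2425] rot [ 3.141 -0.     0.241] F [ 0.3 -0.4  0.2] gap 0.043
togo [ 2.06 -2.17  7.5 ] spin 0.001
```

Call:
carry_out([
  [0.7,-0.7,0],
  [0.7,-0.7,0],
  [0.65,-0.75,0],
  [0,0,1],
  [0,0,1],
], spin=[0,0,0,0,0], hand=[0,0,0,0,0])

```text
clock: 3.03
position: [0.5416, -0.0958, 0.193]
tcp_rot: [3.141, -0.004, 0.244]
contact_force: [-0.1, -0.7, -0.6]
finger_gap: 0.0427
```

```bash
python3 - <<'E'
from h import *
b=H-0.22*XJ; togo([b[0],b[1],.055],.24)
p,d=save('wrist','w1.png'); 
print(spotter.mark_of('wrist','cover_bar')[:2])
# expected projection of bar points and tcp
for k in(-.05,0,.05):
    q=b+k*YJV; print(k,proj('wrist',[q[0],q[1],.063]))
s=telemetry.read_state()['position']; print('below tcp at .063',proj('wrist',[s[0],s[1],.063]))
E
```

```text
t 3.03 pos [ 0.5416 -0.0958  0.193 ] rot [ 3.141 -0.004  0.244] F [-0.1 -0.7 -0.6] gap 0.043
togo [-0.07 -0.01  5.52] spin 0.004
[{'point': [318.5, 193.3], 'confidence': 0.82}]
-0.05 [[315.79787639 244.63797345]]
0 [[315.8487615  184.65235879]]
0.05 [[315.90625931 116.87139427]]
below tcp at .063 [[316.83565464 189.02967858]]
```

View pics/w1.png

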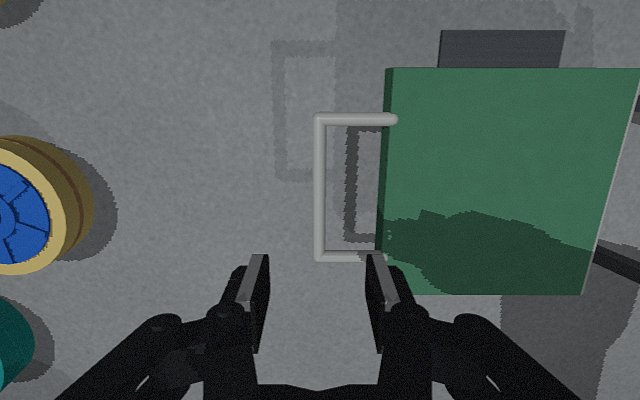

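The bar shows vertically at column 319, rows 115–260, so the yaw is aligned and the position agrees within about 2 mm. Descending.

Call:
carry_out([
  [0,0.05,1],
  [0,0,1],
  [0,0,1],
  [0,0,1],
  [0,0,0.8],
], spin=[0,0,0,0,0], hand=[0,0,0,0,0])

```text
clock: 3.55
position: [0.5401, -0.0997, 0.0721]
tcp_rot: [3.141, -0.0, 0.24]
contact_force: [1.4, 0.2, 0.5]
finger_gap: 0.0426
```

Call:
carry_out([
  [0,0,0.65],
  [0,0,0],
], spin=[0,0], hand=[0,0])

```text
clock: 3.72
position: [0.5386, -0.0995, 0.0544]
tcp_rot: [-3.141, 0.004, 0.24]
contact_force: [-1.1, -0.1, 0.1]
finger_gap: 0.0429
```

Call:
carry_out([
  [0,0,0],
  [0,0,0],
  [0,0,0],
  [0,0,0],
  [0,0,0],
], spin=[0,0,0,0,0], hand=[0.95,0.95,0.95,0.95,0.95])

```text
clock: 4.13
position: [0.5406, -0.0975, 0.0579]
tcp_rot: [-3.141, -0.002, 0.242]
contact_force: [-2.0, 4.4, 4.3]
finger_gap: 0.0081
```

Call:
carry_out([
  [0,0,0],
  [0,0,0],
], spin=[0,0], hand=[0.95,0.95])

```text
clock: 4.3
position: [0.5406, -0.0976, 0.0579]
tcp_rot: [-3.141, -0.002, 0.242]
contact_force: [-2.1, 5.2, 4.5]
finger_gap: 0.0077
```

```bash
python3 - <<'E'
from h import *
p,d=save('wrist','w2.png'); save('scene','s2.png')
E
```

```text
(no output)
```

View pics/w2.png

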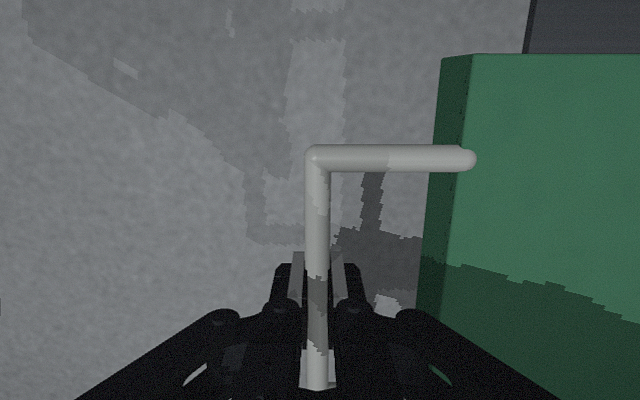

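View pics/s2.png

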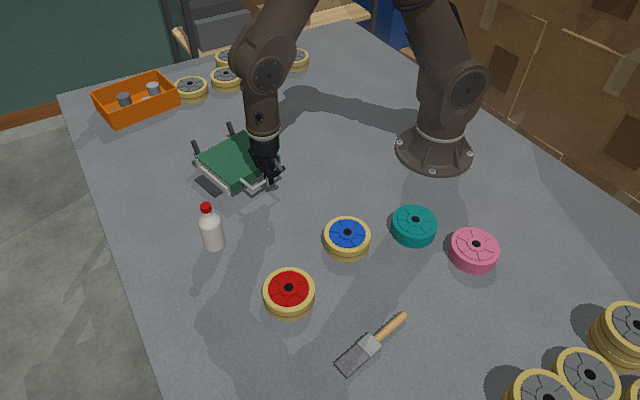

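The pads straddle the bar, which is held at columns 305–330 between them. Next I'll work out the arc.

```bash
python3 - <<'E'
import numpy as np
th=np.linspace(0,1.9,26); y=220*(1-np.cos(th))/25; z=-220*np.sin(th)/25
for i in range(25): print(i,round(th[i+1],3),round(y[i+1]-y[i],2),round(z[i+1]-z[i],2))
E
```

```text
0 0.076 0.03 -0.67
1 0.152 0.08 -0.66
2 0.228 0.13 -0.66
3 0.304 0.18 -0.65
4 0.38 0.22 -0.63
5 0.456 0.27 -0.61
6 0.532 0.32 -0.59
7 0.608 0.36 -0.56
8 0.684 0.4 -0.53
9 0.76 0.44 -0.5
10 0.836 0.48 -0.47
11 0.912 0.51 -0.43
12 0.988 0.54 -0.39
13 1.064 0.57 -0.35
14 1.14 0.6 -0.3
15 1.216 0.62 -0.26
16 1.292 0.64 -0.21
17 1.368 0.65 -0.16
18 1.444 0.66 -0.11
19 1.52 0.67 -0.06
20 1.596 0.67 -0.01
21 1.672 0.67 0.04
22 1.748 0.66 0.09
23 1.824 0.65 0.14
24 1.9 0.64 0.19
```

Call:
carry_out([
  [0,0.03,-0.67],
  [0,0.08,-0.66],
  [0,0.13,-0.66],
  [0,0.18,-0.65],
  [0,0.22,-0.63],
], spin=[0,0,0,0,0], hand=[0.95,0.95,0.95,0.95,0.95])

```text
clock: 4.82
position: [0.5444, -0.1135, 0.1402]
tcp_rot: [-3.141, -0.003, 0.242]
contact_force: [2.6, 1.6, -3.3]
finger_gap: 0.0079
```

```bash
python3 - <<'E'
from h import *
th=.38; x=H-.22*np.cos(th)*XJ; togo([x[0],x[1],.055+.22*np.sin(th)],.24)
save('scene','s3.png')
E
```

```text
t 4.82 pos [ 0.5444 -0.1135  0.1402] rot [-3.141e+00 -3.000e-03  2.420e-01] F [ 2.6  1.6 -3.3] gap 0.008
togo [ 0.01 -0.1   0.14] spin 0.002
```

View pics/s3.png

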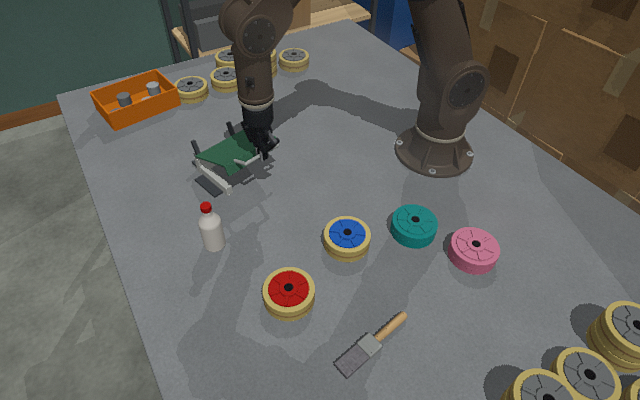

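The cover is rising and the forces are small (~4 N). Continuing along the arc.

Call:
carry_out([
  [0,0.27,-0.61],
  [0,0.32,-0.59],
  [0,0.36,-0.56],
  [0,0.4,-0.53],
  [0,0.44,-0.5],
], spin=[0,0,0,0,0], hand=[0.95,0.95,0.95,0.95,0.95])

```text
clock: 5.28
position: [0.5549, -0.1563, 0.2098]
tcp_rot: [-3.14, -0.003, 0.243]
contact_force: [2.2, 3.7, -2.9]
finger_gap: 0.0075
```

Call:
carry_out([
  [0,0.48,-0.47],
  [0,0.51,-0.43],
  [0,0.54,-0.39],
  [0,0.57,-0.35],
  [0,0.6,-0.3],
], spin=[0,0,0,0,0], hand=[0.95,0.95,0.95,0.95,0.95])

```text
clock: 5.7
position: [0.571, -0.2212, 0.2594]
tcp_rot: [-3.14, -0.003, 0.243]
contact_force: [-6.8, 8.8, 15.1]
finger_gap: 0.0075
```

```bash
python3 - <<'E'
from h import *
th=1.14; x=H-.22*np.cos(th)*XJ; togo([x[0],x[1],.055+.22*np.sin(th)],.24)
save('scene','s4.png')
E
```

```text
t 5.70 pos [ 0.571  -0.2212  0.2594] rot [-3.14e+00 -3.00e-03  2.43e-01] F [-6.8  8.8 15.1] gap 0.008
togo [ 0.01 -0.04  0.18] spin 0.003
```

View pics/s4.png

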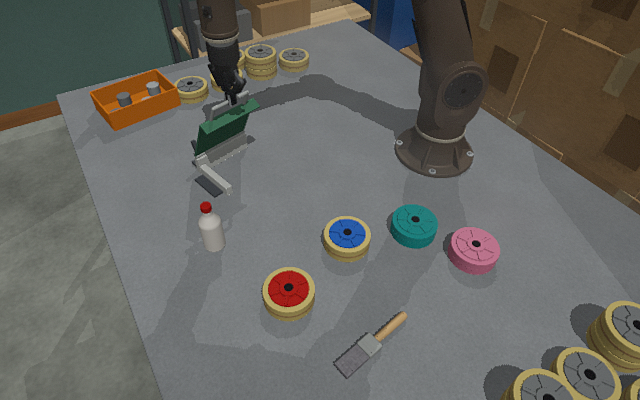

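Call:
carry_out([
  [0,0.62,-0.34],
  [0,0.64,-0.25],
  [0,0.65,-0.18],
  [0,0.66,-0.11],
  [0,0.67,-0.06],
], spin=[0,0,0,0,0], hand=[0.95,0.95,0.95,0.95,0.95])

```text
clock: 6.17
position: [0.5907, -0.3017, 0.2814]
tcp_rot: [-3.142, -0.003, 0.242]
contact_force: [3.4, 2.6, -3.8]
finger_gap: 0.0071
```

Call:
carry_out([
  [0,0.67,-0.01],
  [0,0.67,0.04],
  [0,0.66,0.09],
], spin=[0,0,0], hand=[0.95,0.95,0.95])

```text
clock: 6.42
position: [0.6028, -0.3508, 0.279]
tcp_rot: [3.14, -0.004, 0.242]
contact_force: [-0.1, -1.0, 4.8]
finger_gap: 0.007
```

```bash
python3 - <<'E'
from h import *
th=1.9; x=H-.22*np.cos(th)*XJ; togo([x[0],x[1],.058+.22*np.sin(th)],.24)
save('scene','s5.png')
E
```

```text
t 6.42 pos [ 0.6028 -0.3508  0.279 ] rot [ 3.14  -0.004  0.242] F [-0.1 -1.   4.8] gap 0.007
togo [0.   1.14 0.51] spin 0.002
```

View pics/s5.png

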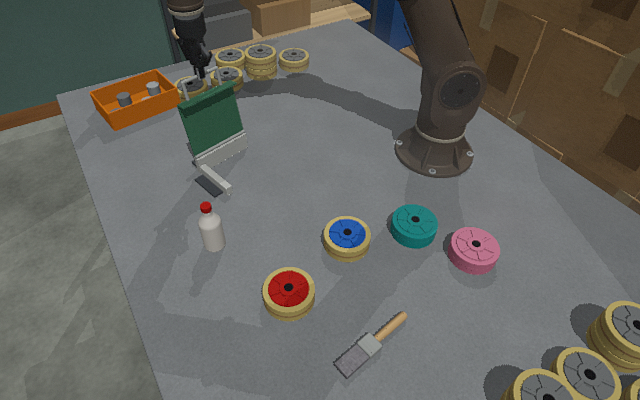

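The cover is past vertical, so I'm easing it back towards its stop.

Call:
carry_out([
  [0,0.4,0.08],
  [0,0.35,0.09],
  [0,0.2,0.06],
  [0,0,0],
], spin=[0,0,0,0], hand=[0.95,0.95,0.95,0.95])

```text
clock: 6.8
position: [0.6085, -0.3755, 0.2723]
tcp_rot: [3.139, -0.003, 0.24]
contact_force: [4.5, -0.9, 5.9]
finger_gap: 0.0073
```

Call:
carry_out([
  [0,0,0],
  [0,0,0],
  [0,0,0],
  [0,0,0],
  [0,0,0],
], spin=[0,0,0,0,0], hand=[0.1,0,0,0,0])

```text
clock: 7.22
position: [0.607, -0.3737, 0.2706]
tcp_rot: [-3.141, 0.001, 0.241]
contact_force: [-0.1, 0.4, -0.4]
finger_gap: 0.0427
```

Call:
carry_out([
  [0,0,-0.5],
  [0,0,-0.6],
  [0,0,-0.8],
  [0,0,-0.8],
], spin=[0,0,0,0], hand=[0,0,0,0])

```text
clock: 7.55
position: [0.6069, -0.3736, 0.3386]
tcp_rot: [-3.141, 0.001, 0.241]
contact_force: [0.5, 0.0, -0.2]
finger_gap: 0.0429
```

```bash
python3 - <<'E'
from h import *
togo([.415,.206,.15],2.25)
p,d=save('scene','s6.png'); np.save('s6d.npy',d)
E
```

```text
t 7.55 pos [ 0.6069 -0.3736  0.3386] rot [-3.141e+00  1.000e-03  2.410e-01] F [ 0.5  0.  -0.2] gap 0.043
togo [ -1.91 -24.34   7.57] spin -2.009
```

View pics/s6.png

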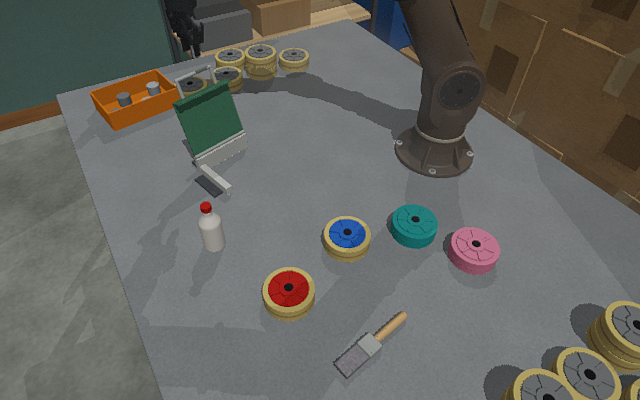

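The cover stays open by itself, leaning back, and both stops are in view (scene (220,155) and (213,180)). Moving over to the wheel.

Call:
carry_out([
  [0,-1,0],
  [0,-1,0],
  [0,-1,0],
  [0,-1,0],
  [0,-1,0],
], spin=[0,0,0,0,0], hand=[-1,-1,-1,-1,-1])

```text
clock: 8.02
position: [0.5769, -0.2513, 0.3382]
tcp_rot: [-3.142, 0.0, 0.241]
contact_force: [0.4, 0.0, -0.8]
finger_gap: 0.0853
```

Call:
carry_out([
  [0,-1,0],
  [0,-1,0],
  [0,-1,0],
  [0,-1,0],
  [0,-1,0],
], spin=[0,0,0,0,0], hand=[-1,-1,-1,-1,-1])

```text
clock: 8.43
position: [0.547, -0.1299, 0.3383]
tcp_rot: [3.141, 0.0, 0.241]
contact_force: [0.8, -0.2, -0.8]
finger_gap: 0.0852
```

Call:
carry_out([
  [-0.1,-1,0],
  [-0.1,-1,0],
  [-0.1,-1,0],
  [-0.1,-1,0],
  [-0.1,-1,0],
], spin=[0,0,0,0,0], hand=[-1,-1,-1,-1,-1])

```text
clock: 8.85
position: [0.505, -0.0117, 0.3383]
tcp_rot: [3.141, 0.0, 0.241]
contact_force: [0.4, 0.7, -0.4]
finger_gap: 0.0854
```

Call:
carry_out([
  [-0.2,-1,0.5],
  [-0.2,-1,0.5],
  [-0.2,-1,0.5],
  [-0.2,-1,0.5],
  [-0.2,-1,0.5],
], spin=[0,0,0,0,0], hand=[-1,-1,-1,-1,-1])

```text
clock: 9.27
position: [0.4508, 0.1036, 0.2753]
tcp_rot: [3.141, -0.0, 0.241]
contact_force: [0.9, 0.9, 0.1]
finger_gap: 0.0855
```

Call:
carry_out([
  [-0.1,-1,0],
  [-0.1,-1,0],
  [-0.1,-1,0],
  [-0.1,-1,0],
  [0,0,0],
], spin=[0,0,0,0,-0.125], hand=[-1,-1,-1,-1,-1])

```text
clock: 9.68
position: [0.4158, 0.2024, 0.2761]
tcp_rot: [-3.14, -0.001, 0.366]
contact_force: [-0.2, 0.4, 0.3]
finger_gap: 0.0852
```

Call:
carry_out([
  [0,0,0],
  [0,0,0],
  [0,0,0],
  [0,0,0],
  [0,0,0],
], spin=[-0.125,-0.125,-0.125,-0.125,-0.125], hand=[-1,-1,-1,-1,-1])

```text
clock: 10.1
position: [0.4179, 0.1974, 0.2758]
tcp_rot: [3.141, 0.0, 0.997]
contact_force: [-0.5, -0.3, -0.3]
finger_gap: 0.0854
```

Call:
carry_out([
  [0,0,0],
  [0,0,0],
  [0,0,0],
  [0,0,0],
  [0,0,0],
], spin=[-0.125,-0.125,-0.125,-0.125,-0.125], hand=[-1,-1,-1,-1,-1])

```text
clock: 10.52
position: [0.418, 0.1973, 0.2758]
tcp_rot: [3.141, 0.0, 1.622]
contact_force: [0.1, 0.1, 0.1]
finger_gap: 0.0852
```

Call:
carry_out([
  [0,0,0],
  [0,0,0],
  [0,0,0],
  [0,0,0],
  [0,0,0],
], spin=[-0.125,-0.125,-0.125,-0.125,-0.125], hand=[-1,-1,-1,-1,-1])

```text
clock: 10.93
position: [0.418, 0.1973, 0.2758]
tcp_rot: [-3.142, 0.0, 2.247]
contact_force: [-0.1, -0.1, 0.9]
finger_gap: 0.0854
```

```bash
python3 - <<'E'
from h import *
p,d=save('top','t7.png'); np.save('t7d.npy',d)
print(spotter.mark_of('top','jig')[:1],[m for m in spotter.mark_of('top','seat')[:1]])
c,R,t=RT('top'); vv,uu=np.mgrid[0:400,0:640]
W=(np.stack([(uu-c['cx'])/c['fx']*d,(vv-c['cy'])/c['fy']*d,d],-1)-t)@R
o=H-0.088*XJ-0.005*YJV
J=W.copy(); q=W[...,:2]-o; jx=q@XJ*1000; jy=q@YJV*1000; z=W[...,2]*1000
big=cv2.resize(p[60:260,300:540],None,fx=3,fy=3,interpolation=cv2.INTER_NEAREST); cv2.imwrite('pics/t7c.png',big[:,:,::-1])
def st(n,m): print(n,m.sum(),'jx',np.percentile(jx[m],[1,5,50,95,99]).round(1),'jy',np.percentile(jy[m],[1,5,50,95,99]).round(1),'z',np.percentile(z[m],[5,50,95]).round(1))
near=(d>0)&(abs(jx)<200)&(abs(jy)<160)
st('side',near&(z>22)&(z<38)&(jy>50)&(jx<75)&(jx>-80))
st('back',near&(z>45)&(z<62)&(jx>50)&(jx<120))
# inner face of side stop by column
m=near&(z>22)&(z<38)&(jy>50)&(jx<60)&(jx>-40)
for a in range(-40,60,20):
    k=m&(jx>=a)&(jx<a+20); print(a,k.sum(),jy[k].min().round(1),jy[k].max().round(1))
m=near&(z>45)&(z<62)&(jx>50)&(jx<120)
for a in range(-80,90,20):
    k=m&(jy>=a)&(jy<a+20)
    if k.sum(): print('b',a,k.sum(),jx[k].min().round(1),jx[k].max().round(1))
E
```

```text
[] []
side 398 jx [-51.7 -47.1  10.   69.4  74.1] jy [74.2 74.8 84.1 93.4 94.5] z [26.1 29.8 32.8]
back 361 jx [76.9 77.4 80.8 85.6 87.6] jy [-82.8 -74.2   2.1  83.9  92.3] z [46.1 54.5 61.2]
-40 64 74.1 94.4
-20 63 74.0 94.7
0 60 74.1 94.6
20 61 74.2 94.1
40 59 74.3 94.3
b -80 38 76.1 85.2
b -60 44 77.1 87.4
b -40 45 77.0 89.8
b -20 42 76.8 86.7
b 0 37 77.4 89.6
b 20 41 76.3 85.6
b 40 39 77.0 90.5
b 60 39 77.6 86.2
b 80 27 77.3 86.9
```

View pics/t7.png

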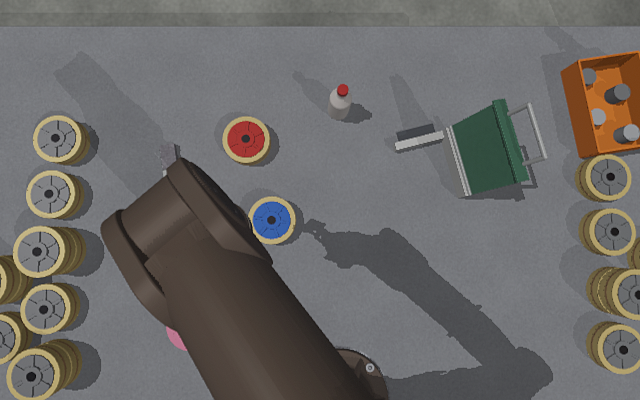

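View pics/t7c.png

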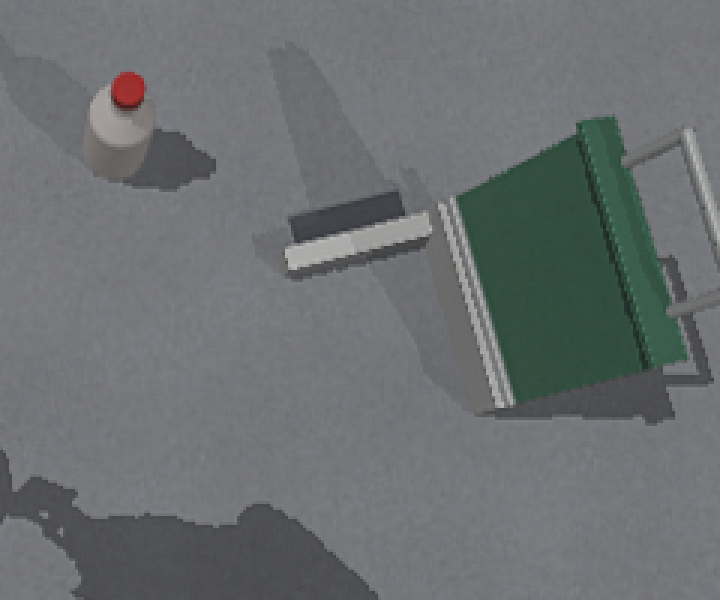

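```bash
cat >> h.py <<'E'
O=H-0.090*XJ-0.005*YJV; SEAT=O+.02*XJ+.015*YJV
E
python3 - <<'E'
from h import *
print('O',O,'seat',SEAT,'turq',back('top',(249,292),z=.048),'wheel',back('top',(271.4,219.2),z=.048))
w=np.array([.449,.164]); yaw=2.247; tx=np.array([np.cos(yaw),np.sin(yaw)]); g=w+.066*tx
togo([g[0],g[1],.018],2.247)
E
```

```text
O [ 0.56653651 -0.22327223] seat [ 0.58586313 -0.23913041] turq [0.27357011 0.2177593  0.048     ] wheel [0.45062397 0.16274923 0.048     ]
t 11.08 pos [0.4181 0.1973 0.2758] rot [-3.141  0.     2.237] F [ 0.4 -0.5  0.3] gap 0.085
togo [ 0.83  0.13 10.31] spin -0.01
```

Call:
carry_out([
  [0.85,0.13,0.5],
  [0,0,1],
  [0,0,1],
  [0,0,1],
  [0,0,1],
], spin=[0,0,0,0,0], hand=[-1,-1,-1,-1,-1])

```text
clock: 11.5
position: [0.4074, 0.2162, 0.1624]
tcp_rot: [3.141, 0.0, 2.236]
contact_force: [-0.3, -0.7, 0.0]
finger_gap: 0.0854
```

Call:
carry_out([
  [0,0,1],
  [0,0,1],
  [0,0,1],
  [0,0,1],
], spin=[0,0,0,0], hand=[-1,-1,-1,-1])

```text
clock: 11.83
position: [0.4075, 0.216, 0.0622]
tcp_rot: [3.141, 0.0, 2.235]
contact_force: [0.5, -1.1, 0.2]
finger_gap: 0.0853
```

```bash
python3 - <<'E'
from h import *
w=np.array([.449,.164]); yaw=2.247; tx=np.array([np.cos(yaw),np.sin(yaw)]); g=w+.066*tx
togo([g[0],g[1],.018],2.247)
save('wrist','w8.png'); save('scene','s8.png')
E
```

```text
t 11.83 pos [0.4075 0.216  0.0622] rot [3.141 0.    2.235] F [ 0.5 -1.1  0.2] gap 0.085
togo [-0.02 -0.01  1.77] spin -0.012
```

View pics/w8.png

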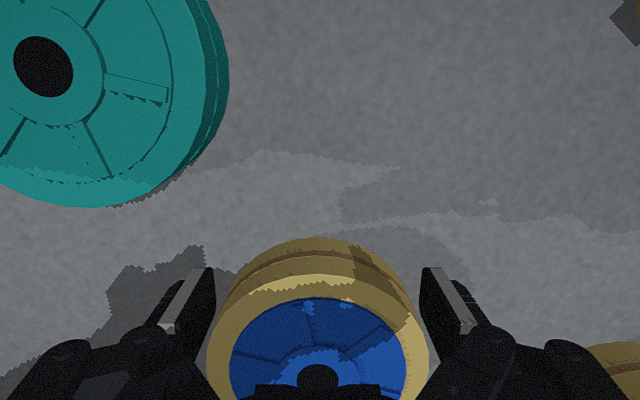

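View pics/s8.png

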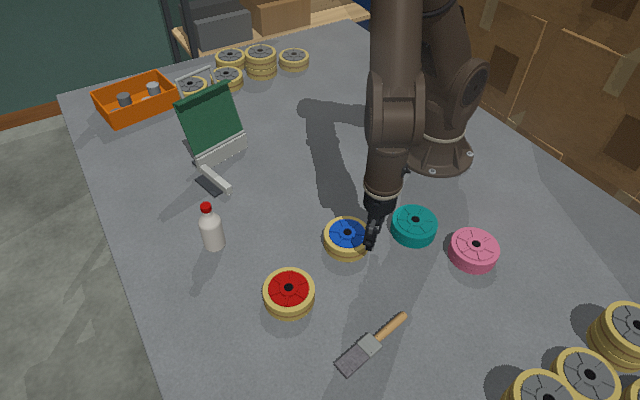

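```bash
python3 - <<'E'
from h import *
s=telemetry.read_state(); T=s['position']; yaw=s['tcp_rot'][2]
tx=np.array([np.cos(yaw),np.sin(yaw),0]); ty=np.array([np.sin(yaw),-np.cos(yaw),0])
for n,P in (('tcp',T),('f+',T+.0425*ty),('f-',T-.0425*ty)): print(n,proj('wrist',P).round(0))
w=np.array([.449,.164,0])
a=np.linspace(0,2*np.pi,9)
for z in(.0,.042):
  print(z,[proj('wrist',w+[0,0,z]+.06*(np.cos(k)*tx+np.sin(k)*ty))[0].round(0).tolist() for k in (-1.2,-.6,0,.6,1.2)])
p=cv2.imread('pics/w8.png')
for z,c in((.0,(0,0,255)),(.042,(255,255,255))):
  q=proj('wrist',np.array([w+[0,0,z]+.06*(np.cos(k)*tx+np.sin(k)*ty) for k in np.linspace(-1.5,1.5,40)]))
  for u,v in q: cv2.circle(p,(int(u),int(v)),2,c,-1)
cv2.imwrite('pics/w8o.png',p)
E
```

```text
tcp [[319. 282.]]
f+ [[419. 283.]]
f- [[218. 282.]]
0.0 [[233.0, 291.0], [267.0, 251.0], [323.0, 236.0], [380.0, 252.0], [413.0, 292.0]]
0.042 [[215.0, 338.0], [255.0, 292.0], [324.0, 273.0], [394.0, 292.0], [433.0, 339.0]]
```

View pics/w8o.png

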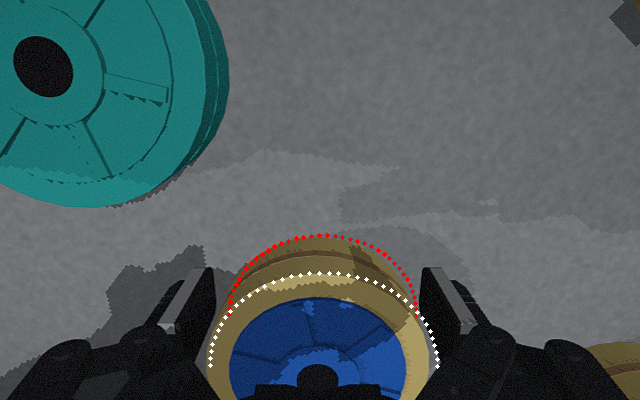

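The overlay matches the wheel's top and bottom rims, and there's about 12 mm clearance to the fingers. Descending slowly.

Call:
carry_out([
  [0.1,0,0.6],
  [0,0,0.6],
  [0,0,0.5],
  [0,0,0],
], spin=[0,0,0,0], hand=[-1,-1,-1,-1])

```text
clock: 12.27
position: [0.4057, 0.2179, 0.0204]
tcp_rot: [-3.14, 0.0, 2.238]
contact_force: [0.6, -0.0, 0.3]
finger_gap: 0.085
```

```bash
python3 - <<'E'
from h import *
s=telemetry.read_state(); yaw=s['tcp_rot'][2]; tx=np.array([np.cos(yaw),np.sin(yaw)])
g=SEAT+.054*tx; togo([g[0],g[1],.018],2.247)
E
```

```text
t 12.27 pos [0.4057 0.2179 0.0204] rot [-3.14   0.     2.238] F [ 0.6 -0.   0.3] gap 0.085
togo [-16.66  -5.65   0.11] spin -0.009
```

Call:
carry_out([
  [-0.25,0,0.05],
  [-0.2,0,0],
  [-0.2,0,0],
  [-0.2,0,0],
  [-0.2,0,0],
], spin=[0,0,0,0,0], hand=[-1,-1,-1,-1,-1])

```text
clock: 12.68
position: [0.423, 0.1975, 0.0203]
tcp_rot: [3.14, -0.0, 2.24]
contact_force: [-2.1, 2.3, 2.6]
finger_gap: 0.0852
```

Call:
carry_out([
  [-0.3,-0.05,0],
  [-0.4,-0.13,0],
  [-0.5,-0.17,0],
  [-0.5,-0.17,0],
  [-0.5,-0.17,0],
], spin=[0,0,0,0,0], hand=[-1,-1,-1,-1,-1])

```text
clock: 13.1
position: [0.4436, 0.1432, 0.0199]
tcp_rot: [3.14, -0.0, 2.241]
contact_force: [-1.0, 4.1, 5.0]
finger_gap: 0.0853
```

```bash
python3 - <<'E'
from h import *
s=telemetry.read_state(); yaw=s['tcp_rot'][2]; tx=np.array([np.cos(yaw),np.sin(yaw)])
g=SEAT+.054*tx; togo([g[0],g[1],.018],2.247)
save('wrist','w9.png'); save('scene','s9.png');save('top','t9.png')
a=cv2.imread('pics/s9.png')[:,:]; b=cv2.imread('pics/t9.png')
cv2.imwrite('pics/c9.png',np.vstack([np.hstack([a[120:320,150:550],b[80:280,200:600]]),]))
E
```

```text
t 13.10 pos [0.4436 0.1432 0.0199] rot [ 3.14  -0.     2.241] F [-1.   4.1  5. ] gap 0.085
togo [-13.36  -5.04   0.07] spin -0.006
```

View pics/w9.png

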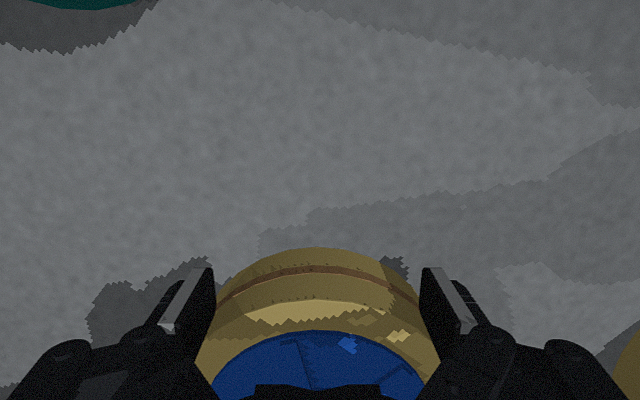

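View pics/c9.png

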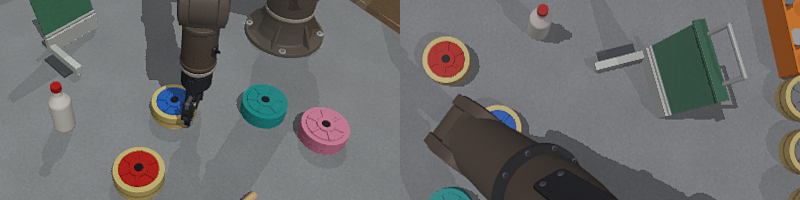

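```bash
cat >> h.py <<'E'
def wheel_from_wrist(img):
    """fit centre of wheel relative to tcp from rim's lower-edge: yellow pixels upper boundary"""
    s=telemetry.read_state(); T=np.array(s['position']); yaw=s['tcp_rot'][2]
    tx=np.array([np.cos(yaw),np.sin(yaw),0]); ty=np.array([np.sin(yaw),-np.cos(yaw),0])
    hsv=cv2.cvtColor(img[:,:,::-1].copy(),cv2.COLOR_BGR2HSV)
    m=(hsv[...,0]>12)&(hsv[...,0]<35)&(hsv[...,1]>70)
    m=cv2.morphologyEx(m.astype(np.uint8),cv2.MORPH_OPEN,np.ones((5,5)))
    pts=[]
    for u in range(230,410,6):
        v=np.flatnonzero(m[:,u]); v=v[v>150]
        if len(v): 
            b=back('wrist',(u,v[0]),z=0.0); pts.append(b[:2])
    pts=np.array(pts)
    from scipy.optimize import least_squares
    r=least_squares(lambda c:np.hypot(*(pts-c).T)-.06,(T-.054*tx)[:2],loss='soft_l1',f_scale=.001)
    rel=np.append(r.x,0)-T; rel[2]=0
    q=r.x-O; print('wheel',r.x.round(4),'rel tool xy mm',(rel@tx*1000).round(1),(rel@ty*1000).round(1),'jig mm',(q@XJ*1000).round(1),(q@YJV*1000).round(1),'rms mm',(np.sqrt(np.mean(r.fun**2))*1000).round(2),len(pts))
    return r.x
E
python3 - <<'E'
from h import *
wheel_from_wrist(cv2.imread('pics/w9.png')[:,:,::-1])
E
```

```text
wheel [0.4759 0.0993] rel tool xy mm -53.6 -0.6 jig mm -334.9 -11.4 rms mm 0.15 30
```

The wrist-camera fit puts the wheel at jig (-335,-11) mm, nested centrally between the fingers. Continuing the push.

Call:
carry_out([
  [-0.56,-0.22,0],
  [-0.6,-0.23,0],
  [-0.6,-0.23,0],
  [-0.6,-0.23,0],
  [-0.6,-0.23,0],
], spin=[0,0,0,0,0], hand=[-1,-1,-1,-1,-1])

```text
clock: 13.67
position: [0.4664, 0.0683, 0.0196]
tcp_rot: [3.141, -0.001, 2.242]
contact_force: [-0.5, 2.4, 2.0]
finger_gap: 0.0856
```

Call:
carry_out([
  [-0.6,-0.23,0],
  [-0.6,-0.23,0],
  [-0.6,-0.23,0],
  [-0.6,-0.23,0],
  [-0.5,-0.2,0],
], spin=[0,0,0,0,0], hand=[-1,-1,-1,-1,-1])

```text
clock: 14.08
position: [0.4896, -0.0063, 0.0196]
tcp_rot: [3.141, -0.0, 2.241]
contact_force: [-1.3, 3.0, 2.2]
finger_gap: 0.0853
```

```bash
python3 - <<'E'
from h import *
p,d=save('wrist','w10.png'); wheel_from_wrist(p); togo([.55,-.2,.02])
save('scene','s10.png')
E
```

```text
wheel [ 0.5232 -0.052 ] rel tool xy mm -53.9 -0.5 jig mm -176.7 -1.4 rms mm 0.18 30
t 14.13 pos [ 0.4902 -0.0094  0.0193] rot [-3.140e+00  1.000e-03  2.238e+00] F [ 1.4 -2.2  0.3] gap 0.086
togo [-7.47 -2.84 -0.01] spin None
```

View pics/s10.png

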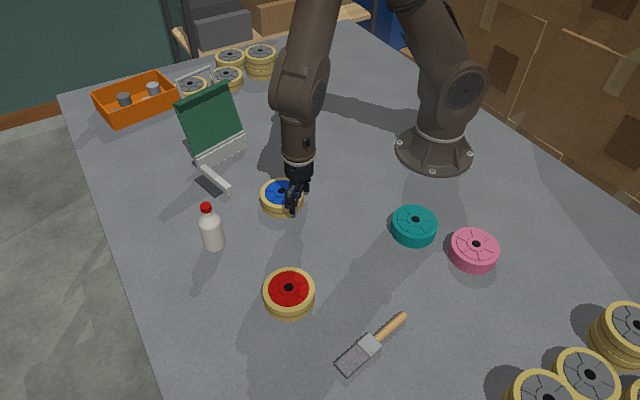

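Call:
carry_out([
  [-0.5,-0.2,0],
  [-0.56,-0.23,0],
  [-0.56,-0.23,0],
  [-0.56,-0.23,0],
  [-0.56,-0.23,0],
], spin=[0,0,0,0,0], hand=[-1,-1,-1,-1,-1])

```text
clock: 14.6
position: [0.5098, -0.076, 0.0194]
tcp_rot: [3.142, -0.001, 2.242]
contact_force: [-0.2, 3.0, -0.2]
finger_gap: 0.0858
```

Call:
carry_out([
  [-0.5,-0.21,0],
  [-0.5,-0.21,0],
  [-0.5,-0.21,0],
  [-0.5,-0.21,0],
  [-0.4,-0.17,0],
], spin=[0,0,0,0,0], hand=[-1,-1,-1,-1,-1])

```text
clock: 15.02
position: [0.5276, -0.1392, 0.0194]
tcp_rot: [-3.142, -0.001, 2.242]
contact_force: [0.2, 2.5, 1.5]
finger_gap: 0.0857
```

```bash
python3 - <<'E'
from h import *
p,d=save('wrist','w11.png'); wheel_from_wrist(p); togo([.55,-.2,.02])
a,_=save('scene','s11.png'); b,_=save('top','t11.png')
cv2.imwrite('pics/c11.png',np.hstack([cv2.resize(a[70:230,150:330],None,fx=2.2,fy=2.2),cv2.resize(b[70:230,340:520],None,fx=2.2,fy=2.2)])[:,:,::-1])
E
```

```text
wheel [ 0.5611 -0.1846] rel tool xy mm -53.9 -0.5 jig mm -38.8 3.9 rms mm 0.18 30
t 15.07 pos [ 0.5281 -0.142   0.0193] rot [-3.141e+00  1.000e-03  2.239e+00] F [ 0.3 -2.4  0.1] gap 0.085
togo [-2.36 -0.75 -0.02] spin None
```

View pics/c11.png

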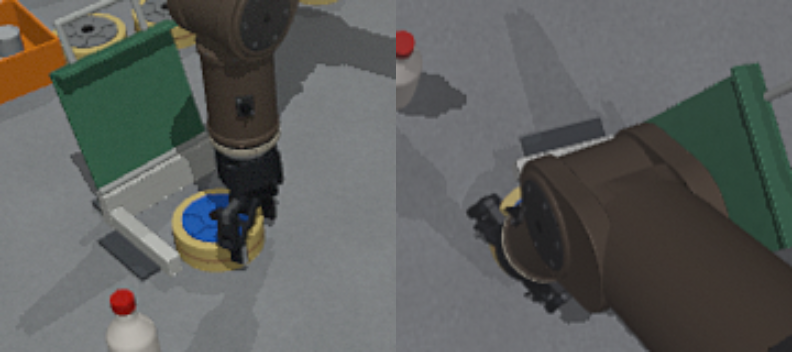

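The wheel is at jig (-39, 4), inside the entrance and upright, with about 11 mm to the side stop. Going slower for the last stretch.

Call:
carry_out([
  [-0.39,-0.1,0],
  [-0.39,-0.1,0],
  [-0.39,-0.1,0],
  [-0.35,-0.09,0],
  [-0.25,-0.06,0],
], spin=[0,0,0,0,0], hand=[-1,-1,-1,-1,-1])

```text
clock: 15.58
position: [0.5467, -0.1833, 0.0195]
tcp_rot: [-3.141, 0.0, 2.24]
contact_force: [0.2, 1.3, 0.1]
finger_gap: 0.0852
```

```bash
python3 - <<'E'
from h import *
p,d=save('wrist','w12.png'); wheel_from_wrist(p); togo([.55,-.2,.02])
E
```

```text
wheel [ 0.5801 -0.2272] rel tool xy mm -54.0 -0.6 jig mm 7.1 12.3 rms mm 0.2 30
t 15.63 pos [ 0.5471 -0.1844  0.0195] rot [-3.141e+00  1.000e-03  2.238e+00] F [ 1.2 -1.1  0.3] gap 0.085
togo [-0.56 -0.3  -0.02] spin None
```

Call:
carry_out([
  [-0.12,0,0],
  [-0.12,0,0],
  [-0.12,0,0],
  [-0.1,0,0],
], spin=[0,0,0,0], hand=[-1,-1,-1,-1])

```text
clock: 15.97
position: [0.551, -0.1888, 0.0191]
tcp_rot: [-3.139, -0.005, 2.242]
contact_force: [-12.7, 10.7, 11.0]
finger_gap: 0.0855
```

```bash
python3 - <<'E'
from h import *
p,d=save('wrist','w13.png'); wheel_from_wrist(p); togo([.55,-.2,.02])
E
```

```text
wheel [ 0.5836 -0.2307] rel tool xy mm -53.2 -0.6 jig mm 11.3 14.8 rms mm 0.16 30
t 16.02 pos [ 0.551  -0.1886  0.0191] rot [-3.139 -0.005  2.242] F [-9.9  5.9  8.7] gap 0.085
togo [-0.33 -0.31 -0.03] spin None
```

The side stop is touched (jig y 14.8, reaction of about 8 N). Sliding along it to the back stop.

Call:
carry_out([
  [-0.1,-0.06,0],
  [-0.1,-0.06,0],
  [-0.1,-0.05,0],
  [-0.1,-0.05,0],
], spin=[0,0,0,0], hand=[-1,-1,-1,-1])

```text
clock: 16.35
position: [0.5535, -0.1998, 0.0193]
tcp_rot: [-3.14, -0.004, 2.243]
contact_force: [-6.5, 5.6, 4.4]
finger_gap: 0.0857
```

```bash
python3 - <<'E'
from h import *
p,d=save('wrist','w14.png'); wheel_from_wrist(p); togo([.55,-.2,.02])
s=telemetry.read_state(); F=np.array(s['contact_force'][:2]); print('Fjig',F@XJ,F@YJV)
E
```

```text
wheel [ 0.5863 -0.2422] rel tool xy mm -53.4 -0.7 jig mm 23.0 14.7 rms mm 0.16 30
t 16.40 pos [ 0.5536 -0.2     0.0193] rot [-3.14  -0.004  2.243] F [-7.3  7.1  5.4] gap 0.086
togo [ 0.09 -0.11 -0.03] spin None
Fjig -8.608178787908022 -5.373612812539454
```

Call:
carry_out([
  [-0.1,-0.05,0],
  [-0.08,-0.04,0],
  [0,0,0],
], spin=[0,0,0], hand=[-1,-1,-1])

```text
clock: 16.65
position: [0.5536, -0.2004, 0.0191]
tcp_rot: [-3.141, -0.009, 2.246]
contact_force: [-11.4, 17.7, 9.0]
finger_gap: 0.0854
```

```bash
python3 - <<'E'
from h import *
p,d=save('wrist','w15.png'); wheel_from_wrist(p); togo([.55,-.2,.02])
s=telemetry.read_state(); F=np.array(s['contact_force'][:2]); print('Fjig',F@XJ,F@YJV)
a,_=save('scene','s15.png'); cv2.imwrite('pics/c15.png',cv2.resize(a[70:230,150:330],None,fx=4,fy=3.5)[:,:,::-1])
E
```

```text
wheel [ 0.5864 -0.2421] rel tool xy mm -53.1 -0.4 jig mm 23.0 14.9 rms mm 0.16 30
t 16.70 pos [ 0.5536 -0.2004  0.0191] rot [-3.141 -0.009  2.246] F [-10.9  18.5   9.7] gap 0.086
togo [ 0.1  -0.1  -0.03] spin None
Fjig -20.550743640593705 -6.229901685883679
```

View pics/c15.png

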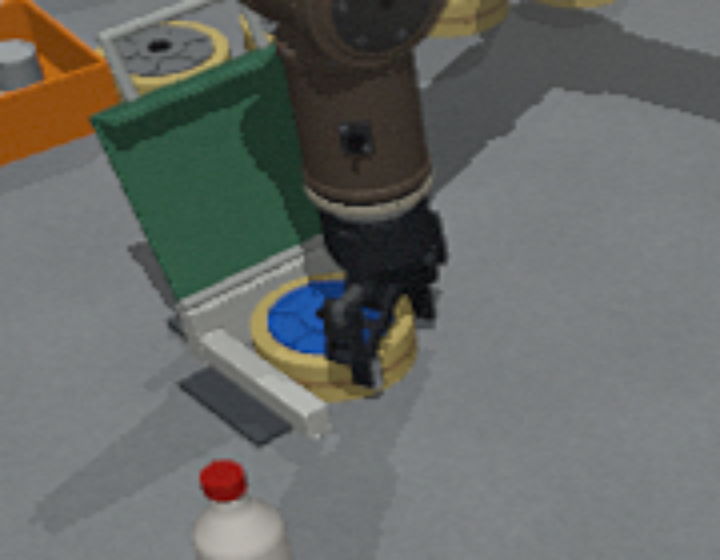

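Pushing on gave 20 N with no motion, so it is against the back stop. Checking the side stop with a small +y nudge, then backing straight off.

Call:
carry_out([
  [-0.02,0.06,0],
  [-0.02,0.06,0],
  [0,0,0],
], spin=[0,0,0], hand=[-1,-1,-1])

```text
clock: 17.0
position: [0.554, -0.2003, 0.0188]
tcp_rot: [-3.136, -0.011, 2.244]
contact_force: [-19.9, 16.4, 16.2]
finger_gap: 0.0853
```

```bash
python3 - <<'E'
from h import *
p,d=save('wrist','w16.png'); wheel_from_wrist(p)
s=telemetry.read_state(); F=np.array(s['contact_force'][:2]); print('Fjig',F@XJ,F@YJV,s['position'])
E
```

```text
wheel [ 0.5865 -0.242 ] rel tool xy mm -52.8 -0.7 jig mm 23.0 14.9 rms mm 0.21 30
Fjig -20.45408849034458 -15.084912091696129 [ 0.55404638 -0.20034905  0.01880959]
```

Both directions are now loaded (20 N and 15 N) with no motion, so the wheel is seated. Backing off along the tool +x axis.

Call:
carry_out([
  [0.1,0,0],
  [0.15,0,0],
  [0.3,0,0],
  [0.5,0,0],
  [0.8,0,0],
], spin=[0,0,0,0,0], hand=[-1,-1,-1,-1,-1])

```text
clock: 17.47
position: [0.5318, -0.1705, 0.0198]
tcp_rot: [3.14, 0.002, 2.239]
contact_force: [0.5, 0.7, -0.5]
finger_gap: 0.085
```

Call:
carry_out([
  [0.8,0,0],
  [0,0,-1],
  [0,0,-1],
  [0,0,-1],
  [0,0,-1],
], spin=[0,0,0,0,0], hand=[-1,-1,-1,-1,-1])

```text
clock: 17.88
position: [0.5185, -0.1535, 0.121]
tcp_rot: [3.141, 0.001, 2.241]
contact_force: [0.3, -0.0, 0.3]
finger_gap: 0.0855
```

Call:
carry_out([
  [0.9,-0.5,-0.5],
  [0.9,-0.5,-0.5],
  [0.9,-0.5,-0.5],
  [0.9,-0.5,-0.5],
  [0.9,-0.5,-0.5],
], spin=[0,0,0,0,0], hand=[-1,-1,-1,-1,-1])

```text
clock: 18.3
position: [0.3986, -0.1038, 0.1826]
tcp_rot: [3.141, 0.001, 2.241]
contact_force: [-0.3, -0.5, 0.3]
finger_gap: 0.0852
```

```bash
python3 - <<'E'
from h import *
togo([.45,.1,.2])
a,_=save('scene','s17.png'); b,d=save('top','t17.png'); np.save('t17d.npy',d)
cv2.imwrite('pics/c17.png',np.hstack([cv2.resize(a[70:230,150:330],None,fx=2.2,fy=3),cv2.resize(b[70:230,340:520],None,fx=2.2,fy=3)])[:,:,::-1])
E
```

```text
t 18.30 pos [ 0.3986 -0.1038  0.1826] rot [3.141e+00 1.000e-03 2.241e+00] F [-0.3 -0.5  0.3] gap 0.085
togo [ 5.11  6.68 -0.7 ] spin None
```

View pics/c17.png

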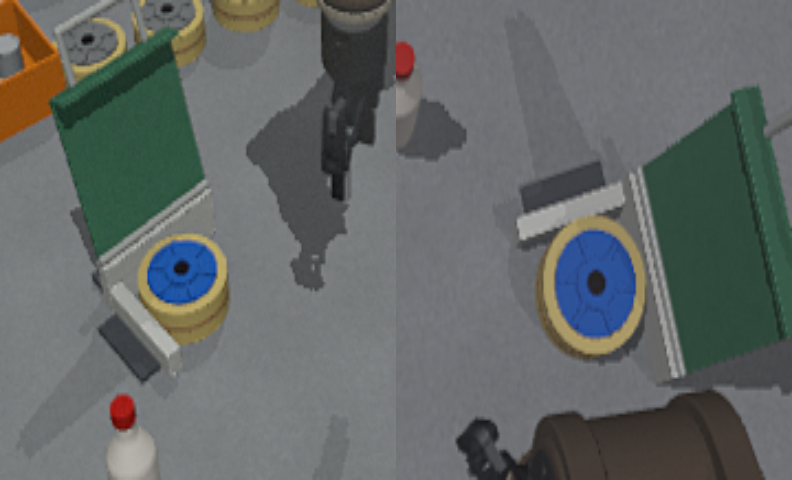

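View pics/t17.png

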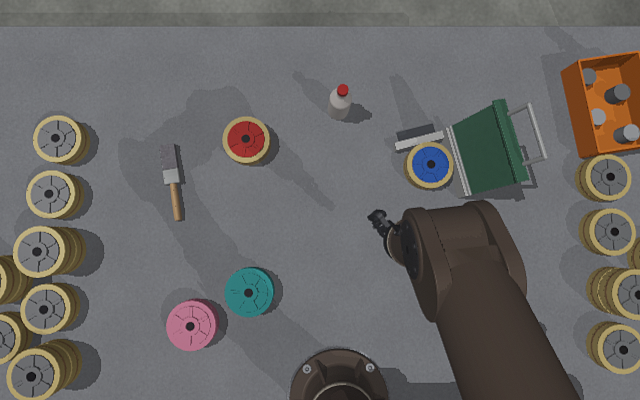

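```bash
python3 - <<'E'
from h import *
for n,f,df in(('top','t17','t17d.npy'),):
    p=cv2.imread('pics/%s.png'%f); d=np.load(df); c,R,t=RT(n); vv,uu=np.mgrid[0:400,0:640]
    W=(np.stack([(uu-c['cx'])/c['fx']*d,(vv-c['cy'])/c['fy']*d,d],-1)-t)@R
    q=W[...,:2]-O; jx=q@XJ*1000; jy=q@YJV*1000; z=W[...,2]*1000
    hsv=cv2.cvtColor(p,cv2.COLOR_BGR2HSV)
    b=(hsv[...,0]>100)&(hsv[...,0]<125)&(hsv[...,1]>150)&(abs(z-45)<15)&(abs(jx)<120)
    pts=np.c_[jx[b],jy[b]].astype(np.float32); print('hub',cv2.minEnclosingCircle(pts),pts.mean(0),'z',np.percentile(z[b],[5,50,95]))
    y=(hsv[...,0]>12)&(hsv[...,0]<35)&(hsv[...,1]>60)&(z>36)&(z<50)&(abs(jx)<120)&(abs(jy)<120)
    m=y|b; print('disc',cv2.minEnclosingCircle(np.c_[jx[m],jy[m]].astype(np.float32)))
    k=(z>45)&(z<62)&(jx>60)&(jx<110)&(abs(jy)<80)&~m; print('back inner',[np.min(jx[k&(jy>a)&(jy<a+20)]).round(1) for a in range(-80,80,20) if (k&(jy>a)&(jy<a+20)).any()])
    k=(z>22)&(z<38)&(jy>60)&(jy<110)&(jx>-40)&(jx<60)&~m; print('side inner',[np.min(jy[k&(jx>a)&(jx<a+20)]).round(1) for a in range(-40,60,20)])
    g=(hsv[...,0]>65)&(hsv[...,0]<88)&(hsv[...,1]>80)&(jx>60)&(jx<250)&(abs(jy)<110)&(z>75)&(z<200)
    A=np.polyfit(z[g],jx[g],1); print('cover tilt from vertical deg',np.degrees(np.arctan(A[0])))
p,d=camera('scene')
for k in('glue','brush','glued_wheel'): print(k,spotter.silhouettes('scene',k)[0]['point'])
E
```

```text
hub ((21.627058029174805, 15.758350372314453), 46.842464447021484) [20.537664 15.122224] z [41.90006349 45.38612989 49.4324495 ]
disc ((20.67518424987793, 15.359048843383789), 61.45756149291992)
back inner [np.float64(79.2), np.float64(79.6), np.float64(79.3), np.float64(61.7), np.float64(66.6), np.float64(60.1), np.float64(79.1), np.float64(78.8)]
side inner [np.float64(74.3), np.float64(61.8), np.float64(74.9), np.float64(76.0), np.float64(74.1)]
cover tilt from vertical deg 18.849332207109214
glue [211.8, 231.2]
brush [366.5, 352.1]
glued_wheel [286.2, 292.7]
```

Everything agrees: the disc is at jig (20.6, 15.3) against a seat of (20, 15), and the cover leans 18.8° past vertical (1.90 rad). The other items haven't moved. Handing in.

```bash
python3 -c "
from h import *
print(manip.job_done())"
```

```text
the job is handed in; nothing more can be done
None
```

The cover is open on its stop and the blue-hubbed wheel is seated in the jig against both stops. I handed the job in at about 18.5 s.

- **Cover:** I gripped its bar, took it up along the hinge arc, eased it back and let go. The last depth fit has it leaning 18.8° past vertical, about 1.90 rad, and it stays there with nothing touching it.
- **Wheel:** I slid it flat along the bench, nested between the two open fingers, first onto the side stop and then along it to the back stop. A last push met about 20 N from the back stop and 15 N from the side stop without the wheel moving. After backing off, the top camera put it at (20.6, 15.3) mm in the jig frame, against a seat of (20, 15) mm.
- **Other things:** The red-hubbed wheel, glue bottle and brush look unmoved in the last pictures. The highest forces I read were about 30 N in all.
- **Disagreement:** The wrist camera put the seated wheel at x = 23 mm, 2–3 mm off the top camera. I put this down to calibration, because the wheel stopped dead against the back stop. The cameras cannot rule out a gap of less than a millimetre after the fingers withdrew.

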